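# Tip the match box down into its place

## Robot

A 6-joint arm with a two-finger parallel gripper is mounted at the origin on a cart in front of the work surface, level with it; the furniture and walls round the work are solid. World frame = base frame: x ahead of the robot, y to its left, z up, the work surface at z = 0. Lengths are in m, angles in rad, forces in N, time in s.
With the tool pointing down it reaches from about 0.35 to 0.975 m from the base axis. Payload 4.9 kg.
Tool frame: the origin (TCP) lies midway between the tips of the shut fingers; the grasp point (between the pads) lies 19 mm behind it; z points along the fingers, y is the line along which they close (so a half turn about z gives the same grasp; the last joint's range is limited). The gripper opens to 85 mm and grips with 20 to 120 N. Pads are 22 mm wide; open, the fingers measure 114 mm over their backs; the gripper's body (76 mm by 85 mm) begins 54 mm behind the grasp point. The pads swing forward as they close: fully open they stand 13 mm farther back than shut.
Start: joints at [1.138, 0.053, 1.613, -0, 1.476, -0.119], TCP at [0.193, 0.594, 0.203] pointing down, gripper open.
Joint ranges: [-3.01, 3.01], [-1.01, 2.22], [0.06, 2.58], [-1.02, 4.17], [0.09, 2.62], [-3.14, 3.14]. Speed limits (rad/s): [2.57, 2.57, 3.14, 3.14, 3.14, 3.14].

## Interface

Orientations are given as a unit quaternion [w, x, y, z].
In Python, from plant import state, grab_frame, camera_info, job_done, spot_in, masks_of, pinpoint gives the robot as it stands.
- The arm moves only by the shell command python3 -m handwheel 'ROWS' [OPENING]. ROWS is JSON, a list that holds one entry, the list of rows, each a list of 6 numbers: the shift along the world's x, y, z in m, then the turn, a rotation vector about the world's x, y, z in degrees. In form: [[[tx, ty, tz, ax, ay, az], ...]]. A call has 1 to 20 rows; each row shifts and turns the commanded pose from where the row before left it; what a row does not reach is not made up. A row lasts 1/12 s, in which the tool goes at most 41.7 mm and 7.16 degrees, less where a joint would pass 70% of its speed; a pose out of reach is approached as far as the arm can. A call is refused whole if a number of a shift passes 0.0417 or a number of a turn 7.16, either way. A call with a gripper value outside its range is refused whole. OPENING is the opening, from 0 (shut) to 1 (fully open), set as the call begins (- or left out, the last holds). The fingers move at their own pace and stop on an object; the grip force is fixed at half the most. Time passes only in rows, so rows that do not move let the fingers close. It gives the time, the measured TCP pose, the force, the opening and the grip force at its end, in the units of the state.
- state(): the state, without advancing time (a new reading comes with each control period).
- grab_frame(name): name is "scene" or "top" or "wrist"; returns (picture, depth): 480x640x3 uint8, blue, green, red; 480x640 float32, m along the optical axis (not along the pixel's ray), 0 where there is no reading.
- camera_info(name): a dict with "fx", "fy", "cx", "cy" (pixels), "T" (4x4, takes a point from camera to world coordinates). Camera axes: x right, y up, looking along -z (the intrinsics and any distortion apply to the point x, -y, -z); pixel columns grow to the right and rows downward; lengths in m; the calibration is good to about 2 mm. A picture is of the moment at which its call begins: read the wrist's pose just before it. camera_info takes no time and is no camera call; for the wrist camera it gives the pose at the moment of the call.
- job_done(): hands the job in; it is judged then, once.
Trained networks look in the newest picture that a camera, given by its name, has taken for a name from the list of things; names that differ only in an ending like _2 or _b are one class to them, and where a whole thing is asked for, a point or a joint stands for the part that bears it (a point fixed in the world has none). Each returns a list of dicts, best first, with "conf" (0 to 1); they miss things now and then, are a little off and sometimes report something else, mostly with a low value. They report only what shows in the picture. A call takes as long as a camera call. They do not tell look-alikes from the thing itself.
- spot_in(camera, thing): "box" ([left, top, width, height] in pixels, round what is visible of it).
- masks_of(camera, thing): "region" (480x640 bool, what is visible of it) and "box" ([left, top, width, height] in pixels, round what is visible of it).
- pinpoint(camera, thing): "position" ([column, row] in pixels: a listed point, or the origin of a listed thing).
The state is a dict: "time": time; "joint_pos": joint angles; "joint_vel": joint speeds; "joint_efforts": joint torques, N m; "tool_pos": TCP position; "tool_rot": TCP orientation; "contact_force": force on the tool from outside, world axes, zero at the start; "ft_torque": the same for the moment, N m; "gripper_width": opening from 0.0 (shut) to 1.0 (fully open); "grasp_force": force on a finger pad.
Only numpy, scipy, OpenCV 4.12 (cv2) and the standard library are available. Lean on these libraries where they do the work, as an engineer would, in place of code of your own. Each camera call takes 0.05 s, during which the arm holds its last target. There are 200 camera calls.

## Task

The match box has been left standing on its end in the middle of the cork mat: with the fingertips, push it high on its broad side so that it topples into the free tape outline on the mat (the one without the egg timer) and lies flat on a broad face inside it, lengthwise like the outline; it may cover some of the tape but must not stick out past it. Do not grip, lift or carry it and do not shove it along while it stands; leave the egg timer and the other things around where they are.

Things in the scene. Friction and masses are not known exactly. Their poses are not given: they have to be found in the camera images.
- match_box_centre (a point): centre of the match box: yellow and brown, 112 long, 66 wide, 21 thick (mm), about 60 g, tray fixed shut. Own axes: y its length, x its width, z its thickness (normal to the broad faces). It starts standing on its end, y up, on the 4 mm mat: centre 60 mm, top 116 mm above the worktop; its broad faces face the two outlines
- free_outline: free outline, empty, at one or the other end of the mat: a flat rectangle of pale masking tape on the mat, 106 x 150 mm outside, tape 8 mm wide, no height to speak of; origin at the rectangle's centre on the mat's top (4 mm above the worktop), 76 mm from the mat's middle; x axis along the short side, y along the long side, z up
- taken_outline: the other, identical tape outline at the opposite end of the mat, occupied by the egg timer; same origin and axes
- egg_timer: cream egg timer, loose, 66 across and 65 tall, standing on the mat in the taken outline, near the middle of that outline, so its top is 69 mm above the worktop; origin at the centre of its underside
- cork_mat: cork mat 130 x 320 x 4 mm, fixed on the worktop; origin at the centre of its underside, y along its length
- spice_jar: loose small glass spice jar with a red cap, 45 across, 106 tall, behind the mat (mm); origin at the centre of its underside
- white_mug: loose white mug, 94 tall, 82 across, to the right (mm); origin at the centre of its underside
- gas_lighter: loose blue gas lighter lying down, 209 long, 18 high, behind the mat (mm); origin at the centre of its underside
- teaspoon: loose teaspoon with a red handle lying behind the mat, 132 long, 11 high (mm); origin at the centre of its underside
- match_box: the same match box; origin at the middle of one broad face, axes as for its centre. Pushed near its top towards an outline, it pivots about its lower edge and falls by itself once the top has moved about 25 mm; its centre then lands about 65 mm from where it stood, plus any sliding
- match_box_corner0 (a point): one of the four corners of the match box, half-way through its thickness: 33 mm across and 56 mm along from its centre
- match_box_corner1 (a point): one of the four corners of the match box, half-way through its thickness: 33 mm across and 56 mm along from its centre
- match_box_corner2 (a point): one of the four corners of the match box, half-way through its thickness: 33 mm across and 56 mm along from its centre
- match_box_corner3 (a point): one of the four corners of the match box, half-way through its thickness: 33 mm across and 56 mm along from its centre
Mind the look-alikes: they are no part of the job. Of the things that look like the match_box, the larger one is meant. There is more than one size of the egg_timer; the one meant has the size given above.

How it is judged:
By the outcome, as a careful person would: the job done as asked, in the order asked, and still so for the second after the job is handed in, with the robot touching nothing.
It also fails if it takes over 32 s, if anything falls off the work surface, if the arm or the gripper's body presses on something with over 40 N, if the wrist force passes 120 N, or if a joint passes its speed limit or range.

## Working session

There is one attempt and no reset: what is moved stays moved. The work goes in short steps, Python scripts to look and compute and a shell command to move; the robot and the scene stay as the last step left them, time stands still between calls to the robot, and variables do not carry over. Pictures are saved under pics/ and viewed, at most 10 in all, crops included, and the job is handed in when it is done.

```bash
mkdir -p pics; cat > h.py <<'E'
import numpy as np, cv2
from plant import *
def w(cam,u,v,depth=None,z=None):
    c=camera_info(cam);T=np.array(c["T"])
    d=np.array([(u-c["cx"])/c["fx"],-(v-c["cy"])/c["fy"],-1.0])
    if depth is not None: return T[:3,:3]@(d*depth)+T[:3,3]
    r=T[:3,:3]@d; return T[:3,3]+r*(z-T[2,3])/r[2]
E
python3 - <<'E'
from h import *
print(camera_info("top"))
for c in ("scene","top"):
    p,d=grab_frame(c);cv2.imwrite(f"pics/{c}0.png",p)
    for n,z in (("match_box_centre",.06),("free_outline",.004),("taken_outline",.004),("cork_mat",0),("egg_timer",.004),("white_mug",0),("spice_jar",0)):
        for r in pinpoint(c,n)[:3]:
            u,v=r["position"];print(c,n,round(r["conf"],2),round(u),round(v),w(c,u,v,z=z).round(3))
E
```

```text
{'fx': 580.7436548485196, 'fy': 580.7436548485196, 'cx': 314.46536483560703, 'cy': 245.73089249140386, 'T': array([[-0.00643114,  0.99134402, -0.13113229,  0.42019322],
       [-0.99996006, -0.00718936, -0.00530947, -0.23501728],
       [-0.00620627,  0.13109291,  0.99135066,  1.2315156 ],
       [ 0.        ,  0.        ,  0.        ,  1.        ]])}
scene match_box_centre 0.83 399 283 [ 0.362 -0.221  0.06 ]
scene match_box_centre 0.66 301 252 [ 0.564 -0.207  0.06 ]
scene free_outline 0.3 359 156 [ 0.58  -0.555  0.004]
scene taken_outline 0.53 310 248 [ 0.57  -0.261  0.004]
scene taken_outline 0.25 301 218 [ 0.622 -0.325  0.004]
scene cork_mat 0.81 299 268 [ 0.572 -0.208  0.   ]
scene egg_timer 0.9 329 252 [ 0.529 -0.267  0.004]
scene egg_timer 0.73 263 394 [0.509 0.065 0.004]
scene egg_timer 0.65 231 262 [ 0.704 -0.158  0.004]
scene white_mug 0.61 363 160 [ 0.568 -0.553  0.   ]
scene spice_jar 0.96 249 235 [ 0.706 -0.237  0.   ]
scene spice_jar 0.2 298 265 [ 0.576 -0.212  0.   ]
top match_box_centre 0.69 316 349 [ 0.367 -0.231  0.06 ]
top match_box_centre 0.58 304 245 [ 0.577 -0.208  0.06 ]
top free_outline 0.27 360 223 [ 0.631 -0.327  0.004]
top cork_mat 0.96 301 252 [ 0.569 -0.199  0.   ]
top egg_timer 0.82 176 283 [0.504 0.065 0.004]
top egg_timer 0.67 337 268 [ 0.534 -0.277  0.004]
top white_mug 0.65 466 244 [ 0.585 -0.552  0.   ]
top spice_jar 0.68 317 184 [ 0.718 -0.236  0.   ]
```

View pics/scene0.png

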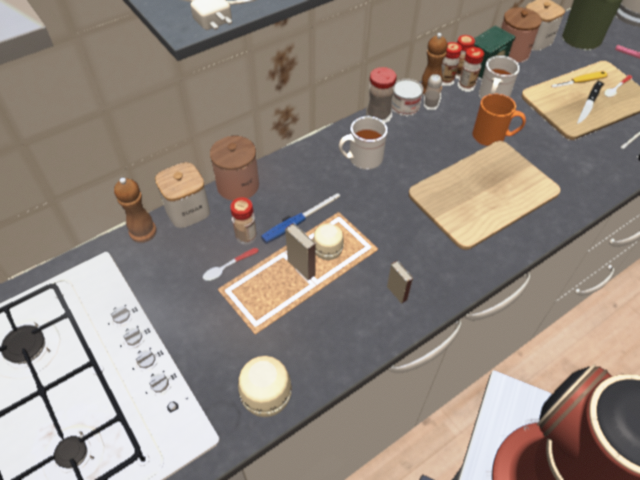

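View pics/top0.png

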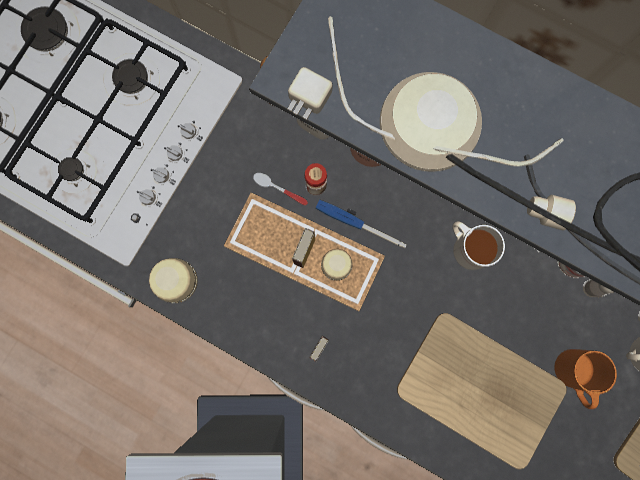

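The scene view shows the tall match box on the mat at (301,252), the egg timer at (328,240) on the right end, and the free outline at the left end around (265,285). 
Candidates in the top view: boxes at (304,245) on the mat and at (319,349), which is smaller and off the mat. Timers at (337,265) on the mat and at (172,281), which is larger. I choose the ones on the mat.

```bash
python3 - <<'E'
from h import *
p,d=grab_frame("top")
cv2.imwrite("pics/crop.png",cv2.resize(p[180:320,210:400],None,fx=4,fy=4,interpolation=cv2.INTER_CUBIC))
c=camera_info("top");T=np.array(c["T"])
V,U=np.mgrid[0:480,0:640]
X=np.stack([(U-c["cx"])/c["fx"]*d,-(V-c["cy"])/c["fy"]*d,-d],-1)@T[:3,:3].T+T[:3,3]
m=masks_of("top","cork_mat")
for r in m[:2]:
    R=r["region"]; k=R.astype(np.uint8)
    pts=np.argwhere(R)[:,::-1]
    P=np.array([w("top",u,v,z=.004)[:2] for u,v in pts])
    rc=cv2.minAreaRect((P*1000).astype(np.float32)); print("mat",r["conf"],rc,cv2.boxPoints(rc))
# tape: white pixels in mat hull
hull=cv2.convexHull(np.argwhere(m[0]["region"])[:,::-1].astype(np.int32)); H=np.zeros((480,640),np.uint8);cv2.fillConvexPoly(H,hull,1)
t=(H>0)&(p.min(2)>170)
P=np.array([w("top",u,v,z=.004)[:2] for v,u in np.argwhere(t)])
rc=cv2.minAreaRect((P*1000).astype(np.float32)); print("tape",rc,cv2.boxPoints(rc),t.sum())
b=(np.abs(X[...,2]-.116)<.012)&(H>0); 
P=X[b]; print(b.sum(),P.mean(0)); rc=cv2.minAreaRect((P[:,:2]*1000).astype(np.float32)); print("boxtop",rc,cv2.boxPoints(rc))
b=(np.abs(X[...,2]-.069)<.008)&(H>0)&(U>318);P=X[b];print("timer",b.sum(),P.mean(0),np.median(P,0))
for n in range(4):
  for r in pinpoint("top",f"match_box_corner{n}")[:2]:
    u,v=r["position"];print(n,round(r["conf"],2),u,v,w("top",u,v,z=.116).round(3))
E
```

```text
Traceback (most recent call last):
IndexError: list index out of range
```

View pics/crop.png

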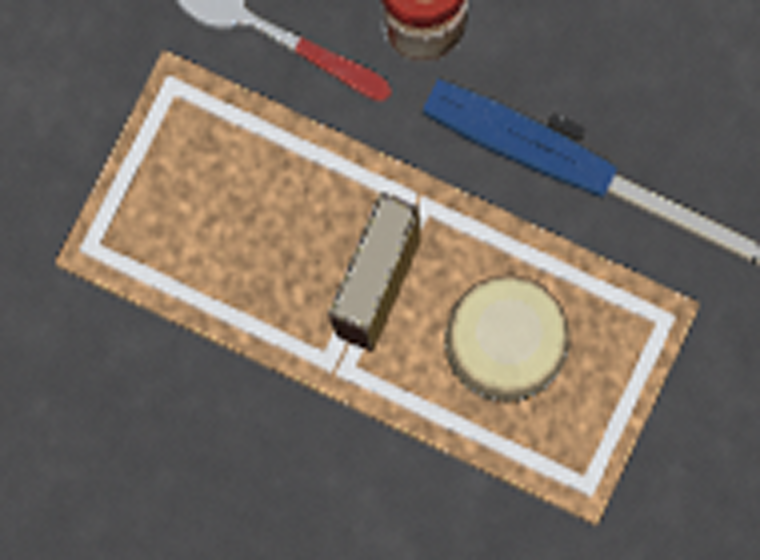

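The crop confirms it: box top at (375,260) in the crop, timer at (508,338), and the free outline empty at the left, with corners (170,85), (90,245), (335,360), (420,195).

```bash
python3 - <<'E'
from h import *
p,d=grab_frame("top")
c=camera_info("top");T=np.array(c["T"])
V,U=np.mgrid[0:480,0:640]
X=np.stack([(U-c["cx"])/c["fx"]*d,-(V-c["cy"])/c["fy"]*d,-d],-1)@T[:3,:3].T+T[:3,3]
q=np.array([(165,52),(697,300),(600,522),(57,263)])/4+[210,180]
Q=np.array([w("top",u,v,z=.004) for u,v in q-.4]); print("mat corners",Q.round(4).tolist(), Q.mean(0))
a=((Q[0]+Q[3])-(Q[1]+Q[2]))[:2]; print("len",np.linalg.norm(a)/2,"dir to free",a/np.linalg.norm(a),np.degrees(np.arctan2(a[1],a[0])))
H=np.zeros((480,640),np.uint8);cv2.fillConvexPoly(H,q.astype(np.int32),1)
t=(H>0)&(p.min(2)>160)&(X[...,2]<.02)
P=np.array([w("top",u,v,z=.004)[:2] for v,u in np.argwhere(t)])
rc=cv2.minAreaRect((P*1000).astype(np.float32)); print("tape",rc,t.sum())
b=(X[...,2]>.1)&(X[...,2]<.13)&(H>0)
P=X[b]; print(b.sum(),P.mean(0),np.median(P[:,2])); rc=cv2.minAreaRect((P[:,:2]*1000).astype(np.float32)); print("boxtop",rc,cv2.boxPoints(rc))
b=(np.abs(X[...,2]-.069)<.008)&(H>0)&(U>318);P=X[b];print("timer",b.sum(),P.mean(0))
print(state()["tool_pos"],state()["tool_rot"])
E
```

```text
mat corners [[0.6993, -0.0918, 0.004], [0.5625, -0.3758, 0.004], [0.4455, -0.3224, 0.004], [0.5848, -0.035, 0.004]] [ 0.57301836 -0.20626161  0.004     ]
len 0.3172977056797812 dir to free [0.43510334 0.90038052] 64.20813010136949
tape ((572.669921875, -205.49569702148438), (302.0310974121094, 106.72249603271484), 63.9940185546875) 1438
365 [ 0.5700592  -0.20651592  0.11408252] 0.11431682490424677
boxtop ((570.033447265625, -206.87054443359375), (21.14236068725586, 66.00985717773438), 66.60030364990234) [[ 535.54474 -203.46463]
 [ 596.1257  -229.68   ]
 [ 604.52216 -210.27646]
 [ 543.9412  -184.0611 ]]
timer 420 [ 0.53957231 -0.2737414   0.06629675]
[0.19291389 0.5944721  0.20253346] [1.92476708e-06 1.56270420e-01 9.87714309e-01 2.26692341e-05]
```

```bash
python3 -m handwheel '[[[0.015,-0.0351,0,0,0,-4.02],[0.015,-0.0351,0,0,0,-4.02],[0.015,-0.0351,0,0,0,-4.02],[0.015,-0.0351,0,0,0,-4.02],[0.015,-0.0351,0,0,0,-4.02],[0.015,-0.0351,0,0,0,-4.02],[0.015,-0.0351,0,0,0,-4.02],[0.015,-0.0351,0,0,0,-4.02],[0.015,-0.0351,0,0,0,-4.02],[0.015,-0.0351,0,0,0,-4.02],[0.015,-0.0351,0,0,0,-4.02],[0.015,-0.0351,0,0,0,-4.02]]]' 0.35
python3 -m handwheel '[[[0.015,-0.0351,0,0,0,-4.02],[0.015,-0.0351,0,0,0,-4.02],[0.015,-0.0351,0,0,0,-4.02],[0.015,-0.0351,0,0,0,-4.02],[0.015,-0.0351,0,0,0,-4.02],[0.015,-0.0351,0,0,0,-4.02],[0.015,-0.0351,0,0,0,-4.02],[0.015,-0.0351,0,0,0,-4.02],[0.015,-0.0351,0,0,0,-4.02],[0.015,-0.0351,0,0,0,-4.02],[0.015,-0.0351,0,0,0,-4.02],[0.015,-0.0351,0,0,0,-4.02],[0,0,0,0,0,0],[0,0,0,0,0,0]]]'
python3 - <<'E'
from h import *
from scipy.spatial.transform import Rotation as R
s=state();q=s["tool_rot"];M=R.from_quat([*q[1:],q[0]]).as_matrix();print(s["tool_pos"],"tool y deg",np.degrees(np.arctan2(M[1,1],M[0,1])),"z",M[:,2],s["contact_force"])
p,d=grab_frame("wrist");cv2.imwrite("pics/w1.png",p)
c=camera_info("wrist");T=np.array(c["T"])
V,U=np.mgrid[0:480,0:640]
X=np.stack([(U-c["cx"])/c["fx"]*d,-(V-c["cy"])/c["fy"]*d,-d],-1)@T[:3,:3].T+T[:3,3]
b=(X[...,2]>.108)&(X[...,2]<.124)&(d>0)&(np.hypot(X[...,0]-.57,X[...,1]+.2065)<.05)
P=X[b];print(b.sum(),P[:,2].mean());rc=cv2.minAreaRect((P[:,:2]*1000).astype(np.float32));print("boxtop",rc)
E
```

```text
time: 1.95
tool_pos: [0.3733, 0.1716, 0.2029]
tool_rot: [0.0, 0.548, 0.837, 0.001]
contact_force: [1.3, -0.5, -0.7]
gripper_width: 0.347
grasp_force: 0.0
time: 3.12
tool_pos: [0.553, -0.2495, 0.2017]
tool_rot: [-0.001, 0.841, 0.54, -0.0]
contact_force: [0.6, 0.1, 0.2]
gripper_width: 0.348
grasp_force: 0.0
[ 0.55297374 -0.24954213  0.20174505] tool y deg -24.586391486594053 z [-1.17836613e-03  9.10005362e-04 -9.99998892e-01] [0.59356282 0.10297441 0.15881856]
3243 0.11504395641046901
boxtop ((567.4585571289062, -208.82398986816406), (21.247953414916992, 66.01807403564453), 66.82166290283203)
```

View pics/w1.png

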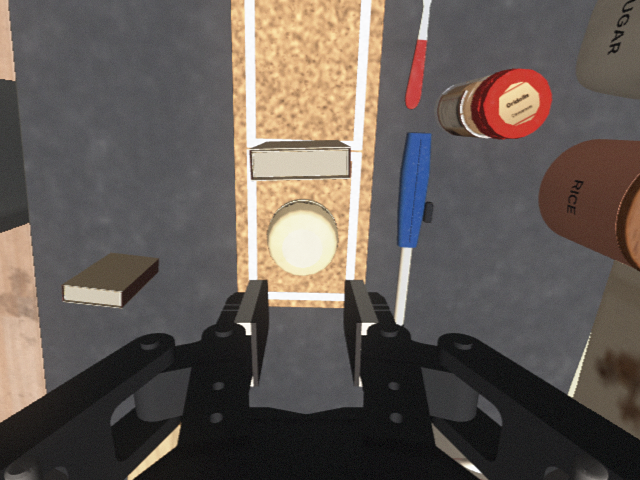

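The wrist view shows the box top at (300,163), the timer at (303,238) on the near side, and the free outline ahead. The fingers line up with the box, so I'll descend behind it.

```bash
python3 -m handwheel '[[[-0.0013,0.0006,-0.021,0,0,0.6],[-0.0013,0.0005,-0.021,0,0,0.7],[0,0,-0.021,0,0,0.6],[0,0,-0.021,0,0,0],[0,0,-0.021,0,0,0],[0,0,0,0,0,0],[0,0,0,0,0,0],[0.0016,0.0037,0,0,0,0],[0.0016,0.0037,0,0,0,0],[0.0016,0.0037,0,0,0,0],[0.0016,0.0037,0,0,0,0],[0,0,0,0,0,0],[0,0,0,0,0,0]]]'
python3 - <<'E'
from h import *
p,d=grab_frame("wrist");cv2.imwrite("pics/w2.png",p);print(state()["contact_force"],state()["tool_pos"])
E
```

```text
time: 4.25
tool_pos: [0.5571, -0.2319, 0.098]
tool_rot: [0.0, 0.832, 0.555, 0.0]
contact_force: [0.2, 0.0, -0.9]
gripper_width: 0.35
grasp_force: 0.0
[ 0.71079114  0.83567345 -0.10906073] [ 0.556922   -0.23198548  0.0978088 ]
```

View pics/w2.png

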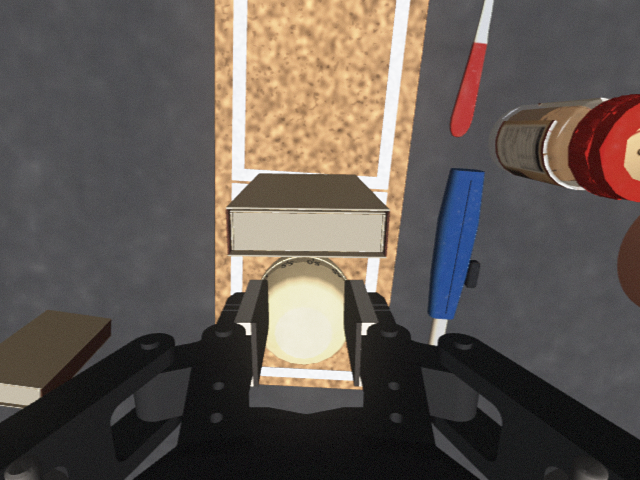

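The box stands upright, centred between the fingers, with its top at (308,230) just ahead of the fingertips. Pushing now.

```bash
python3 -m handwheel '[[[0.0016,0.0037,0,0,0,0],[0.0016,0.0037,0,0,0,0],[0.0016,0.0037,0,0,0,0],[0.0016,0.0037,0,0,0,0],[0.0016,0.0037,0,0,0,0],[0.0016,0.0037,0,0,0,0],[0.0016,0.0037,0,0,0,0],[0.0016,0.0037,0,0,0,0],[0,0,0,0,0,0],[0,0,0,0,0,0],[0,0,0,0,0,0],[0,0,0,0,0,0]]]'
python3 - <<'E'
from h import *
p,d=grab_frame("wrist");cv2.imwrite("pics/w3.png",p);print(state()["contact_force"],state()["tool_pos"])
E
```

```text
time: 5.3
tool_pos: [0.5695, -0.2026, 0.0975]
tool_rot: [0.0, 0.832, 0.555, -0.0]
contact_force: [-0.5, -1.1, -0.6]
gripper_width: 0.349
grasp_force: 0.0
[ 0.28495427  0.30273037 -0.32504385] [ 0.56944769 -0.20261317  0.09749845]
```

View pics/w3.png

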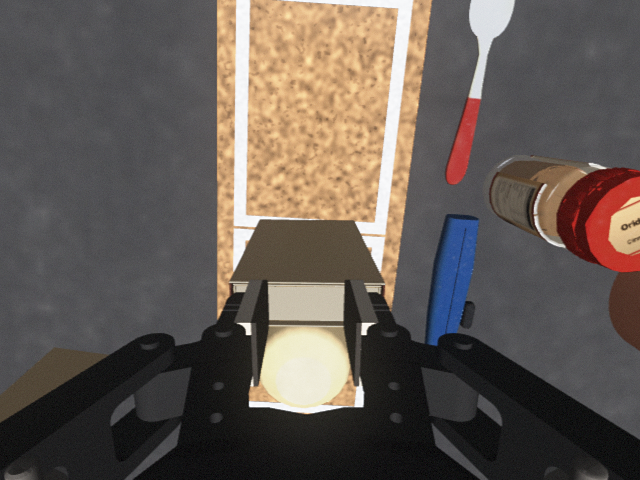

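```bash
cat > bt.py <<'E'
from h import *
import sys
cam,zl,zh=sys.argv[1],float(sys.argv[2]),float(sys.argv[3])
p,d=grab_frame(cam)
c=camera_info(cam);T=np.array(c["T"])
V,U=np.mgrid[0:480,0:640]
X=np.stack([(U-c["cx"])/c["fx"]*d,-(V-c["cy"])/c["fy"]*d,-d],-1)@T[:3,:3].T+T[:3,3]
x0,y0,r=map(float,sys.argv[4:7])
b=(X[...,2]>zl)&(X[...,2]<zh)&(d>0)&(np.hypot(X[...,0]-x0,X[...,1]-y0)<r)
if cam=="wrist": b&=(V<345)&(U>266)&(U<345)|(V<280)
P=X[b];print(b.sum(),P.mean(0));rc=cv2.minAreaRect((P[:,:2]*1000).astype(np.float32));print(rc,cv2.boxPoints(rc))
A=np.c_[P[:,:2],np.ones(len(P))];k=np.linalg.lstsq(A,P[:,2],rcond=None)[0];print("plane",k)
s=state();t=np.linalg.inv(T)@np.r_[s["tool_pos"],1];print("tcp px",c["cx"]+c["fx"]*t[0]/-t[2],c["cy"]+c["fy"]*t[1]/t[2])
for v in range(210,345,10):
    print(v,X[v,306].round(3)) if cam=="wrist" else None
E
python3 bt.py wrist .09 .13 .57 -.2 .06
python3 -c "
from h import *
p,d=grab_frame('scene');cv2.imwrite('pics/s4.png',cv2.resize(p[190:340,200:400],None,fx=4,fy=4))"
```

```text
6272 [ 0.56933851 -0.20555076  0.10989037]
((568.759765625, -207.9620819091797), (26.07656478881836, 65.83309936523438), 67.05046844482422) [[ 533.36475 -207.13354]
 [ 593.98706 -232.80319]
 [ 604.1548  -208.79062]
 [ 543.5325  -183.12097]]
plane [-0.25246429 -0.55491266  0.1395653 ]
tcp px 303.1691728256101 272.3043761815841
210 [ 0.574 -0.194  0.005]
220 [ 0.572 -0.2    0.007]
230 [ 0.572 -0.2    0.033]
240 [ 0.572 -0.201  0.054]
250 [ 0.572 -0.2    0.075]
260 [ 0.572 -0.2    0.09 ]
270 [ 0.572 -0.2    0.103]
280 [ 0.572 -0.201  0.114]
290 [ 0.57  -0.204  0.116]
300 [ 0.568 -0.209  0.115]
310 [ 0.566 -0.213  0.114]
320 [ 0.565 -0.218  0.114]
330 [ 0.55  -0.252  0.057]
340 [ 0.549 -0.256  0.062]
```

View pics/s4.png

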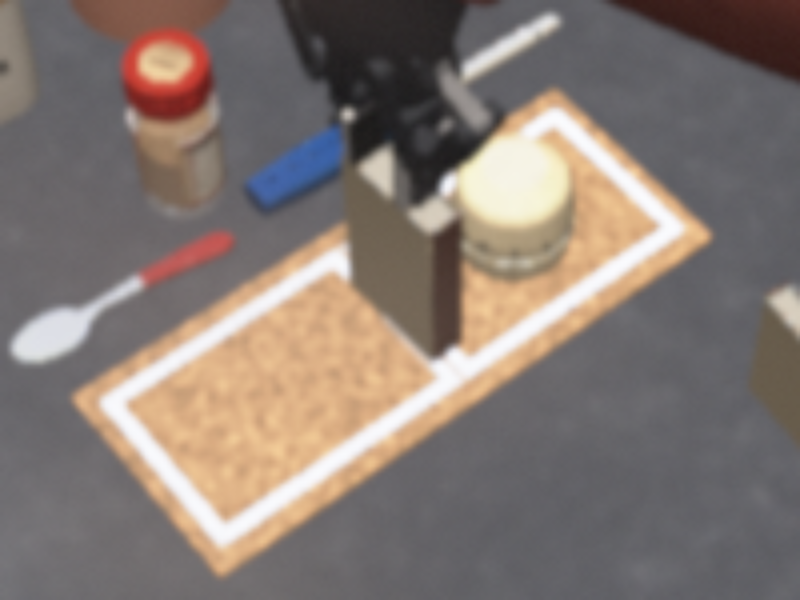

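The box hasn't moved and the scene shows the fingertips over its top edge. Part-open, the tips sit farther back than I assumed. I'll lift, back off, shut the fingers so the tips are at the TCP, and come in lower.

```bash
python3 -m handwheel '[[[0,0,0.012,0,0,0],[0,0,0.012,0,0,0],[-0.0045,-0.0103,0,0,0,0],[-0.0045,-0.0103,0,0,0,0],[-0.0045,-0.0103,0,0,0,0],[-0.0045,-0.0103,0,0,0,0],[0,0,0,0,0,0],[0,0,0,0,0,0]]]'
python3 -m handwheel '[[[0,0,0,0,0,0],[0,0,0,0,0,0],[0,0,0,0,0,0],[0,0,0,0,0,0],[0,0,-0.011,0,0,0],[0,0,-0.011,0,0,0],[0,0,-0.011,0,0,0],[0,0,0,0,0,0],[0,0,0,0,0,0]]]' 0
python3 - <<'E'
from h import *
p,d=grab_frame("wrist");cv2.imwrite("pics/w5.png",p)
c=camera_info("wrist");T=np.array(c["T"])
s=state();print(s["tool_pos"],s["contact_force"],s["gripper_width"])
b=s["tool_pos"]
V,U=np.mgrid[0:480,0:640]
X=np.stack([(U-c["cx"])/c["fx"]*d,-(V-c["cy"])/c["fy"]*d,-d],-1)@T[:3,:3].T+T[:3,3]
t=np.linalg.inv(T)@np.r_[b,1];print("tcp px",c["cx"]+c["fx"]*t[0]/-t[2],c["cy"]+c["fy"]*t[1]/t[2])
for v in range(180,380,10): print(v,X[v,290].round(3),X[v,304].round(3))
E
```

```text
time: 6.12
tool_pos: [0.5508, -0.2444, 0.1209]
tool_rot: [-0.001, 0.832, 0.554, -0.0]
contact_force: [0.3, 0.2, 0.3]
gripper_width: 0.347
grasp_force: 0.0
time: 6.87
tool_pos: [0.5503, -0.2429, 0.0863]
tool_rot: [-0.002, 0.832, 0.555, -0.001]
contact_force: [0.1, 0.8, -0.2]
gripper_width: -0.001
grasp_force: 0.0
[ 0.55107156 -0.2433075   0.0875222 ] [ 0.07294645 -0.17008342  1.06204319] -0.0005029375434215792
tcp px 303.21156818809453 272.1975589710902
180 [ 0.565 -0.198  0.117] [ 0.57  -0.2    0.117]
190 [ 0.564 -0.201  0.116] [ 0.568 -0.203  0.117]
200 [ 0.562 -0.205  0.116] [ 0.567 -0.207  0.117]
210 [ 0.561 -0.208  0.117] [ 0.565 -0.21   0.116]
220 [ 0.559 -0.212  0.116] [ 0.564 -0.214  0.116]
230 [ 0.557 -0.216  0.113] [ 0.562 -0.218  0.114]
240 [ 0.539 -0.248  0.005] [ 0.55  -0.247  0.022]
250 [ 0.541 -0.246  0.035] [ 0.549 -0.248  0.04 ]
260 [ 0.541 -0.247  0.05 ] [ 0.549 -0.249  0.053]
270 [ 0.54  -0.25   0.058] [ 0.548 -0.252  0.06 ]
280 [ 0.551 -0.232  0.122] [ 0.556 -0.234  0.122]
290 [ 0.551 -0.232  0.131] [ 0.556 -0.234  0.13 ]
300 [ 0.578 -0.182  0.259] [ 0.556 -0.234  0.139]
310 [ 0.552 -0.232  0.146] [ 0.556 -0.234  0.147]
320 [ 0.552 -0.232  0.153] [ 0.556 -0.234  0.152]
330 [ 0.553 -0.232  0.161] [ 0.555 -0.237  0.154]
340 [ 0.553 -0.232  0.165] [ 0.553 -0.24   0.153]
350 [ 0.553 -0.232  0.171] [ 0.552 -0.243  0.154]
360 [ 0.553 -0.232  0.175] [ 0.55  -0.247  0.152]
370 [ 0.553 -0.232  0.179] [ 0.549 -0.249  0.154]
```

View pics/w5.png

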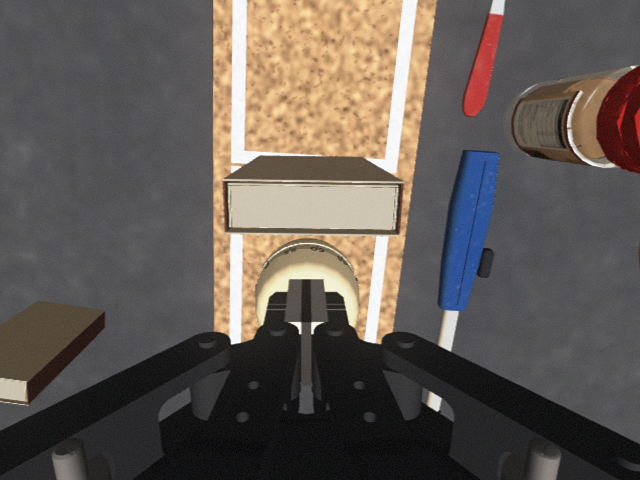

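The wrist view shows the box top at (313,207) and the shut fingertips at (306,280), with the depth putting the real tip near z ≈ 0.12, about 33 mm above the reported TCP. I'll move into the gap between timer and box, which is clear either way, and then lower.

```bash
python3 -m handwheel '[[[0.0016,0.0037,0,0,0,0],[0.0016,0.0037,0,0,0,0],[0.0015,0.0036,0,0,0,0],[0,0,0,0,0,0],[0,0,-0.006,0,0,0],[0,0,-0.006,0,0,0],[0,0,-0.006,0,0,0],[0,0,-0.006,0,0,0],[0,0,0,0,0,0],[0,0,0,0,0,0]]]'
cat > tip.py <<'E'
from h import *
p,d=grab_frame("wrist");c=camera_info("wrist");T=np.array(c["T"])
s=state();b=s["tool_pos"];print(b,s["contact_force"])
V,U=np.mgrid[0:480,0:640]
X=np.stack([(U-c["cx"])/c["fx"]*d,-(V-c["cy"])/c["fy"]*d,-d],-1)@T[:3,:3].T+T[:3,3]
f=np.array([.396,.918])
for v in list(range(130,300,10)): x=X[v,295];print(v,x.round(3),"s",((x[:2]-[.5675,-.2088])@f).round(4))
E
python3 tip.py
```

```text
time: 7.75
tool_pos: [0.5556, -0.2324, 0.0634]
tool_rot: [-0.001, 0.832, 0.555, -0.0]
contact_force: [0.6, 0.3, 0.3]
gripper_width: -0.005
grasp_force: 0.0
[ 0.55598079 -0.23260368  0.06408465] [-0.13087553  0.24502522  0.61862904]
130 [ 0.576 -0.172  0.005] s 0.037
140 [ 0.574 -0.177  0.004] s 0.0314
150 [ 0.571 -0.182  0.004] s 0.0258
160 [ 0.569 -0.188  0.005] s 0.0201
170 [ 0.567 -0.193  0.005] s 0.0143
180 [ 0.565 -0.198  0.011] s 0.0093
190 [ 0.566 -0.198  0.047] s 0.0096
200 [ 0.567 -0.198  0.073] s 0.0095
210 [ 0.567 -0.198  0.092] s 0.0094
220 [ 0.568 -0.199  0.108] s 0.0094
230 [ 0.567 -0.2    0.115] s 0.008
240 [ 0.566 -0.203  0.116] s 0.0048
250 [ 0.565 -0.206  0.117] s 0.0018
260 [ 0.563 -0.209  0.115] s -0.0021
270 [ 0.562 -0.212  0.115] s -0.0055
280 [ 0.561 -0.216  0.115] s -0.0091
290 [ 0.558 -0.222  0.108] s -0.0161
```

```bash
python3 -m handwheel '[[[0.0016,0.0037,0,0,0,0],[0.0016,0.0037,0,0,0,0],[0.0016,0.0037,0,0,0,0],[0.0016,0.0037,0,0,0,0],[0.0016,0.0037,0,0,0,0],[0.0016,0.0037,0,0,0,0],[0.0016,0.0037,0,0,0,0],[0,0,0,0,0,0],[0,0,0,0,0,0],[0,0,0,0,0,0]]]'
python3 tip.py
```

```text
time: 8.63
tool_pos: [0.5674, -0.2068, 0.0645]
tool_rot: [0.0, 0.832, 0.555, -0.0]
contact_force: [-0.3, 0.1, 0.4]
gripper_width: 0.0
grasp_force: 0.0
[ 0.56735493 -0.20683549  0.0644659 ] [ 0.37485715 -0.06647688  0.55869176]
130 [ 0.588 -0.146  0.025] s 0.0655
140 [ 0.586 -0.151  0.025] s 0.0604
150 [ 0.584 -0.156  0.026] s 0.0553
160 [ 0.582 -0.16   0.026] s 0.0501
170 [ 0.58  -0.165  0.026] s 0.0449
180 [ 0.578 -0.17   0.026] s 0.0396
190 [ 0.576 -0.175  0.026] s 0.0341
200 [ 0.573 -0.18   0.026] s 0.0287
210 [ 0.571 -0.185  0.025] s 0.0229
220 [ 0.569 -0.19   0.026] s 0.0174
230 [ 0.564 -0.201  0.004] s 0.0057
240 [ 0.561 -0.207  0.004] s -0.0007
250 [ 0.559 -0.213  0.005] s -0.0069
260 [ 0.556 -0.219  0.004] s -0.0139
270 [ 0.554 -0.225  0.003] s -0.0207
280 [ 0.568 -0.197  0.097] s 0.0115
290 [ 0.569 -0.196  0.108] s 0.0123
```

It has toppled and lies at z ≈ 0.025. I'll lift clear and check the fit.

```bash
python3 -m handwheel '[[[0,0,0.03,0,0,0],[0,0,0.03,0,0,0],[0,0,0.03,0,0,0],[0,0,0.03,0,0,0],[-0.004,-0.01,0.03,0,0,0],[-0.004,-0.01,0.01,0,0,0],[0,0,0,0,0,0],[0,0,0,0,0,0]]]'
python3 - <<'E'
from h import *
f=np.array([np.cos(np.radians(64.1)),np.sin(np.radians(64.1))]);l=np.array([f[1],-f[0]])
for cam in ("wrist","top"):
    p,d=grab_frame(cam);cv2.imwrite(f"pics/{cam}9.png",p)
    c=camera_info(cam);T=np.array(c["T"])
    V,U=np.mgrid[0:480,0:640]
    X=np.stack([(U-c["cx"])/c["fx"]*d,-(V-c["cy"])/c["fy"]*d,-d],-1)@T[:3,:3].T+T[:3,3]
    near=(np.hypot(X[...,0]-.603,X[...,1]+.145)<.105)&(d>0)
    b=near&(X[...,2]>.019)&(X[...,2]<.032)
    P=X[b]; k=cv2.morphologyEx(b.astype(np.uint8),cv2.MORPH_OPEN,np.ones((5,5)));n,L,st,_=cv2.connectedComponentsWithStats(k);P=X[L==1+np.argmax(st[1:,4])]
    rc=cv2.minAreaRect((P[:,:2]*1000).astype(np.float32));print(cam,"box",rc);B=cv2.boxPoints(rc)/1000
    t=(p.min(2)>150)&(p.max(2).astype(int)-p.min(2)<40)&(X[...,2]<.012)&(X[...,2]>-.006)&(d>0)
    Q=X[t][:,:2]; O=np.array([.573,-.206]);s=(Q-O)@f;q=(Q-O)@l
    m=(abs(q)<.062)&(abs(s)<.16)
    print("tape s",np.percentile(s[m],[.5,99.5]).round(4),"l",np.percentile(q[m],[1,99]).round(4), m.sum())
    h=np.histogram(s[m&(abs(q)<.04)],bins=np.arange(-.02,.17,.004));print([(round(e,3),int(c_)) for e,c_ in zip(h[1],h[0]) if c_>5])
    print("corners s,l",np.c_[(B-O)@f,(B-O)@l].round(4).tolist())
E
```

```text
time: 9.35
tool_pos: [0.5591, -0.2273, 0.224]
tool_rot: [-0.0, 0.832, 0.555, 0.0]
contact_force: [-0.2, 0.3, -1.4]
gripper_width: -0.002
grasp_force: 0.0
wrist box ((593.8912353515625, -145.40219116210938), (112.39015197753906, 66.1605224609375), 66.73177337646484)
tape s [-0.1518  0.1473] l [-0.0554  0.0509] 7891
[(np.float64(-0.016), 43), (np.float64(-0.012), 322), (np.float64(-0.008), 296), (np.float64(-0.004), 212), (np.float64(0.0), 327), (np.float64(0.004), 116), (np.float64(0.136), 71), (np.float64(0.14), 451), (np.float64(0.144), 389)]
corners s,l [[0.006, -0.0381], [0.009, 0.0279], [0.1213, 0.0228], [0.1183, -0.0433]]
top box ((589.7213745117188, -152.25885009765625), (79.79794311523438, 61.31244659423828), 64.38487243652344)
tape s [-0.1505  0.1516] l [-0.0538  0.0522] 759
[(np.float64(0.148), 23)]
corners s,l [[0.0156, -0.0389], [0.0159, 0.0224], [0.0957, 0.022], [0.0954, -0.0393]]
```

View pics/wrist9.png

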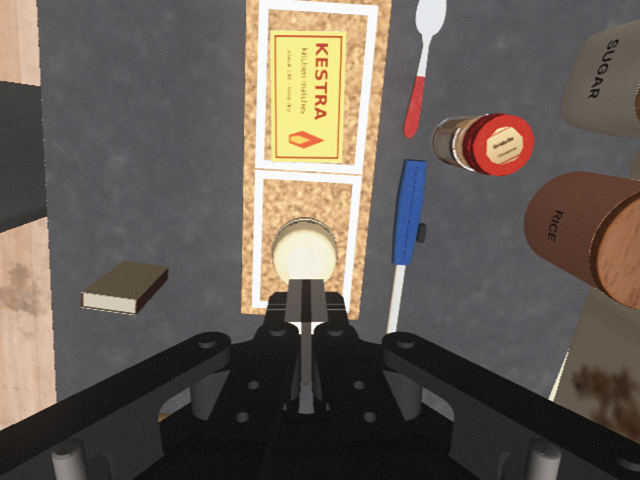

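The wrist view shows the box flat on a broad face at (308,97), inside the free outline (the tape runs from about column 258 to 385, with its near edge at row 168). Margins to the outer tape edge are about 7 mm lengthwise and 10 mm sideways. The timer at (305,250) and the other things are in place.

```bash
python3 -c "
from plant import *
print(job_done())"
```

```text
the job is handed in; nothing more can be done
None
```

The match box was toppled with the fingertips and now lies flat and lengthwise inside the free outline, at least about 7 mm within the outer tape edge; a first push passed over the top without moving it, the egg timer and the other things look undisturbed, and the job is handed in.

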